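# Find the slope on the arched end board with the pendulum gauge

## Robot

A 6-joint arm with a two-finger parallel gripper is mounted at the origin on the work surface. World frame = base frame: x ahead of the robot, y to its left, z up, the work surface at z = 0. Lengths are in mm, angles in rad, forces in N, time in s.
With the tool pointing down it reaches from about 275 to 975 mm from the base axis. Payload 8.4 kg.
Tool frame: the origin (TCP) lies at the very end of the fingers, on their centre line; the grasp point (between the pads) lies 19 mm behind it; z points along the fingers, y is the line along which they close (so a half turn about z gives the same grasp; the last joint's range is limited). The gripper opens to 92 mm and grips with 3 to 60 N. Pads are 20 mm wide; open, the fingers measure 128 mm over their backs; the gripper's body (75 mm by 189 mm) begins 69 mm behind the grasp point.
Start: joints at [1.152, 0.353, 1.633, -0, 1.155, -0.002], TCP at [253.022, 571.496, 214.583] pointing down, gripper open.
Joint ranges: [-2.63, 2.63], [-0.92, 2.1], [0.06, 2.66], [-1.3, 4.44], [0, 2.69], [-3.02, 3.02]. Speed limits (rad/s): [2.22, 2.22, 2.79, 3.14, 3.14, 3.14].

## Interface

Orientations are given as a unit quaternion [w, x, y, z].
In Python, from station import * gives the robot as it stands.
- The arm moves only by the tool play_rows, never from a script. Its argument "commands" is a list that holds one entry, the list of rows, each a list of 5 numbers: the shift along the tool's x, y, z in m, then the turn about the tool's z in rad, then the opening, from 0 (shut) to 1 (fully open). In form: [[[tx, ty, tz, turn, claw], ...]]. A call has 1 to 8 rows; each row shifts and turns the commanded pose from where the row before left it, along the tool's axes as they then stand; what a row does not reach is not made up. A row lasts 1/8 s, in which the tool goes at most 62.5 mm and 10.7 degrees, less where a joint would pass 70% of its speed; a pose out of reach is approached as far as the arm can. A call with a gripper value outside its range is refused whole. The fingers move at their own pace and stop on an object; "squeeze" is the grip in N (left out, the last holds). Time passes only in rows, so rows that do not move let the fingers close. It gives the time, the measured TCP pose, the force, the opening and the grip force at its end, in the units of the state.
- get_state(): the state, without advancing time (a new reading comes with each control period).
- get_image(name): name is "scene" or "top" or "wrist"; returns a dict with "img" (384x512x3 uint8, red, green, blue), "camera_matrix" (3x3 intrinsics, pixels), "k1" (the pictures are not rectified: a ray, as slopes to the right and down, at radius r is drawn at 1 + k1 r^2 times it, then the intrinsics apply), "R" (3x3) and "t" (3): a world point X has camera coordinates R X + t. Camera axes: x right, y down, z forward; pixel columns grow to the right and rows downward; lengths in mm; the calibration is good to about 2 mm. A picture is of the moment at which its call begins. There is no depth.
- hand_in(): hands the job in; it is judged then, once.
Trained networks look in a picture, given as the dict that the camera call returned (one of the last four; its "shot" number tells which), for a name from the list of things; names that differ only in an ending like _2 or _b are one class to them, and where a whole thing is asked for, a point or a joint stands for the part that bears it (a point fixed in the world has none). Each returns a list of dicts, best first, with "conf" (0 to 1); they miss things now and then, are a little off and sometimes report something else, mostly with a low value. They report only what shows in the picture. A call takes as long as a camera call.
- recognise(picture, name): "point" ([x, y, z] in mm, in world coordinates, good to about 4 mm: the middle of the surface that is visible of it).
- cut_out(picture, name): "mask" (384x512 bool, what is visible of it).
The state is a dict: "time": time; "joint_positions": joint angles; "qd": joint speeds; "effort": joint torques, N m; "tool_pos": TCP position; "ee_rot": TCP orientation; "force": force on the tool from outside, world axes, zero at the start; "ft_torque": the same for the moment, N m; "opening": finger opening in mm; "gripper_force": force on a finger pad.
Only numpy, scipy, OpenCV 4.12 (cv2) and the standard library are available. Lean on these libraries where they do the work, as an engineer would, in place of code of your own. Each camera call takes 0.05 s, during which the arm holds its last target. There are 200 camera calls.

## Task

Pick up the angle gauge by its rubber grip, set the middle of its foot gently on the hewn arched top of the organiser's pale end board, in line with the board and with the dial still facing away from the robot, and rock it along the arch until the swinging pointer settles on the red mark as it is set. Finish holding it there, still and lightly pressed on the wood, so that I can pencil the spot where it touches; do not put it down or let go, and leave the other things on the desk where they are.

Things in the scene. Friction and masses are not known exactly. Their poses are not given: they have to be found in the camera images.
- gauge: angle gauge, 0.35-0.55 kg, standing on its foot; origin: centre of the foot's underside; z up, x out of the white dial (away from the robot at the start), y along the foot. Flat aluminium foot 40 (x) by 120 (y) by 12; black round housing 124 across, 20 thick, centred 76 above the underside, its ring reaching 16 in front of the middle plane; rubber grip on top, 20 (x) by 44 (y), 138 to 178 up
- grip (a point): point in the middle of the rubber grip, 158 above the gauge's underside; pinch here across the 20 mm thickness (along the gauge's x), from above
- foot (a point): centre of the underside of the gauge's foot, axes as the gauge
- pointer (a joint): angle (rad) of the black pointer: it hangs freely from the dial's centre, lightly damped (settles in 1 to 2 s), and comes to rest plumb. 0 = along the gauge's -z, positive = tip towards the gauge's +y. Rolling the gauge by r about its own x (right-handed) makes it read -r
- mark (a joint): angle (rad) of the red mark on the dial's rim, same zero and sign as the pointer; set beforehand between -0.42 and -0.15, to the gauge's -y side (it turns only stiffly; leave it so). Roll the gauge until the pointer's value equals this
- pointer_tip (a point): tip of the pointer, 51 from the dial's centre; z axis runs from the tip to the dial's centre
- mark_tip (a point): point on the middle of the red mark, 51 from the dial's centre; z axis runs from the mark to the dial's centre. The red mark is 9.5 wide and runs from 46 to 64 out, about 5 degrees either side of its middle
- organiser: dark wooden desk organiser fixed to the desk, with a pale end board at its far end. Origin on the desk under the board's middle; x across the board away from the robot, y along the board, z up. Board 20 thick, 190 wide, its top an arch 115 high in the middle, about 88 at the ends. From its near face the tray runs 200 towards the robot, 190 wide, walls 70 high, 6 cells
- arch_top (a point): top of the arch in the middle of the end board, 115 above the desk, axes as the organiser
- arch_axis (a point): centre of the arch's circle, 180 straight below arch_top, axes as the organiser. The arch is hewn in six straight flats touching this circle of radius 180; ridges between stand up to 1 proud. With the foot's middle on the arch, the gauge's z points away from here and the foot is 180 to 181 off, on the organiser's -y side for a negative mark
- glue: yellow glue bottle, 44 across, 105 high, upright in a cell of the organiser; leave
- wax_tin: green wax tin, 54 across, 45 high, in a cell of the organiser; leave
- stain_jar: amber jar of stain, 50 across, 75 high, in a cell of the organiser; leave
- book: red hardback book lying flat beyond the organiser, 112 by 165 by 24; leave
- mug: blue mug, 80 across, 90 high; leave
- sander: cork sanding block, 110 by 60 by 30; leave
- screwdriver: screwdriver lying on the desk, 180 long; leave

How it is judged (in metres and radians):
On the way, in this order (a step that is already met when the one before it is completed fails the run):
1. the gauge is lifted off the desk in the fingers (height (world z) of foot above 0.03 m and contact force between the fingers and gauge above 3 N), for 0.2 s.
2. still in the fingers, it rests with the middle of its foot on the arched edge (contact force between gauge and organiser above 0.4 N and contact force between the fingers and gauge above 3 N and distance between foot and arch_axis below 0.186 m and height (world z) of foot above 0.085 m), for 0.2 s.
At the end, for the whole second after the job is handed in: Fingers hold the gauge still, foot pressed on the arch with 0.4 to 25 N: pointer settled within 0.075 rad of the red mark, the arch touched within about 40 mm of the foot's middle, foot within 16 mm of the board's middle line and 0.15 rad of its direction, dial facing away from the robot (all of step 2 and angle between the z axis of pointer_tip and the z axis of mark_tip, either way round below 0.075 rad and velocity of joint pointer between -0.3 and 0.3 rad/s and contact force between gauge and organiser below 25 N and x of foot in the frame of arch_axis between -0.016 and 0.016 m and angle between the x axis of gauge and the x axis of organiser, either way round below 0.15 rad and x of pointer_tip in the frame of organiser above 0 m and linear speed of gauge below 0.02 m/s); the arm keeps its last pose, push and grip.
It fails at once if the gauge is rammed against the organiser (over 45 N) (contact force between gauge and organiser above 45 N).
It fails at once if another thing is shifted by more than 25 mm (distance of any of glue, wax_tin, stain_jar, book, mug, sander, screwdriver from where it was at the start of the episode above 0.025 m).
It also fails if it takes over 48 s, if anything falls off the work surface, if the arm or the gripper's body presses on something with over 40 N, if the wrist force passes 120 N, or if a joint passes its speed limit or range.

## Working session

There is one attempt and no reset: what is moved stays moved. The work goes in short steps, Python scripts to look and compute and a tool call to move; the robot and the scene stay as the last step left them, time stands still between calls to the robot, and variables do not carry over. Pictures are saved under pics/ and viewed, at most 10 in all, crops included, and the job is handed in when it is done.

Besides the shell and the picture viewer there is one more tool, called after "Call:" as name(argument=value, ...), one argument or row to a line, values as JSON. play_rows: Moves the arm, as the interface text tells. Its arguments: {"type":"object","properties":{"commands":{"type":"array","items":{"type":"array","items":{"type":"array","items":{"type":"number"}}}},"squeeze":{"type":"number"}},"required":["commands"]}

```bash
mkdir -p pics; cat > h.py <<'E'
from station import *
import numpy as np, cv2
from scipy.spatial.transform import Rotation as Rn
def save(p,n): cv2.imwrite('pics/'+n+'.png',p['img'][:,:,::-1])
def proj(p,X):
    c=np.asarray(p['R'])@np.asarray(X,float)+np.asarray(p['t']); s=c[:2]/c[2]; s=s*(1+p['k1']*(s@s)); K=np.asarray(p['camera_matrix']); return K[:2,:2]@s+K[:2,2]
def ray(p,uv):
    K=np.asarray(p['camera_matrix']); d=np.linalg.solve(K,[uv[0],uv[1],1])[:2]; s=d.copy()
    for _ in range(20): s=d/(1+p['k1']*(s@s))
    R=np.asarray(p['R']); return -R.T@np.asarray(p['t']), R.T@np.array([s[0],s[1],1])
def atz(p,uv,z):
    o,d=ray(p,uv); return o+d*(z-o[2])/d[2]
E
python3 - <<'E'
from h import *
s=get_state(); print({k:np.round(v,3).tolist() for k,v in s.items()})
for n in ['scene','top','wrist']:
    p=get_image(n); save(p,n+'0')
    print(n,'cam',np.round(-np.asarray(p['R']).T@np.asarray(p['t'])), np.round(np.asarray(p['R'])[2],2))
    for t in ['gauge','grip','foot','organiser','arch_top','pointer','mark','pointer_tip','mark_tip','glue','mug','book','stain_jar']:
        try: r=recognise(p,t)
        except Exception as e: print(t,e); continue
        print(t,[(np.round(x['point']).tolist(),round(x['conf'],2)) for x in r[:2]])
E
```

```text
{'time': 0.0, 'joint_positions': [1.152, 0.354, 1.634, 0.0, 1.155, -0.002], 'qd': [-0.0, 0.001, 0.002, 0.001, 0.001, -0.0], 'effort': [-0.001, -59.383, -33.421, 0.07, 0.023, -0.0], 'tool_pos': [252.81, 571.065, 213.879], 'ee_rot': [-0.0, 0.207, 0.978, -0.001], 'force': [-0.11, 0.669, -0.432], 'ft_torque': [0.007, 0.041, -0.008], 'gripper_force': 0.0, 'opening': 92.0}
scene cam [1357. -753.  809.] [-0.65  0.5  -0.57]
gauge [([555.0, -292.0, 86.0], 0.74)]
grip [([551.0, -290.0, 83.0], 0.97)]
foot [([551.0, -292.0, 81.0], 0.72)]
organiser [([513.0, 109.0, 49.0], 0.73)]
arch_top [([515.0, 109.0, 49.0], 0.69)]
pointer [([554.0, -294.0, 85.0], 0.67)]
mark [([559.0, -288.0, 74.0], 0.67), ([401.0, 159.0, 82.0], 0.52)]
pointer_tip []
mark_tip [([561.0, -286.0, 76.0], 0.54)]
glue [([401.0, 160.0, 80.0], 0.61), ([514.0, 108.0, 50.0], 0.51)]
mug [([689.0, -313.0, 58.0], 0.79)]
book [([761.0, 76.0, 22.0], 0.59)]
stain_jar [([422.0, 79.0, 75.0], 0.57)]
top cam [ 389. -101. 1030.] [ 0.16 -0.   -0.99]
gauge [([540.0, -269.0, 108.0], 0.79), ([746.0, 90.0, 23.0], 0.52)]
grip [([540.0, -266.0, 107.0], 0.78), ([492.0, 150.0, 45.0], 0.55)]
foot [([393.0, 160.0, 82.0], 0.5)]
organiser [([487.0, 148.0, 40.0], 0.63)]
arch_top [([491.0, 149.0, 44.0], 0.67)]
pointer []
mark [([393.0, 162.0, 81.0], 0.54)]
pointer_tip []
mark_tip [([392.0, 161.0, 84.0], 0.49), ([538.0, -274.0, 107.0], 0.28)]
glue [([393.0, 162.0, 82.0], 0.77), ([553.0, -244.0, 114.0], 0.65)]
mug [([679.0, -314.0, 41.0], 0.85)]
book [([744.0, 90.0, 25.0], 0.6), ([540.0, -272.0, 108.0], 0.4)]
stain_jar [([412.0, 83.0, 81.0], 0.75), ([393.0, 159.0, 83.0], 0.41)]
wrist cam [181. 604. 383.] [ 0.25 -0.11 -0.96]
gauge []
grip []
foot []
organiser [([464.0, 248.0, 8.0], 0.58)]
arch_top [([466.0, 247.0, 6.0], 0.71)]
pointer []
mark []
pointer_tip []
mark_tip []
glue []
mug []
book []
stain_jar []
```

```bash
python3 - <<'E'
import cv2
for n in ['scene0','top0']:
    cv2.imwrite(f'pics/{n}b.png',cv2.resize(cv2.imread(f'pics/{n}.png'),(800,600),interpolation=cv2.INTER_CUBIC))
E
```

```text
(no output)
```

View pics/scene0b.png

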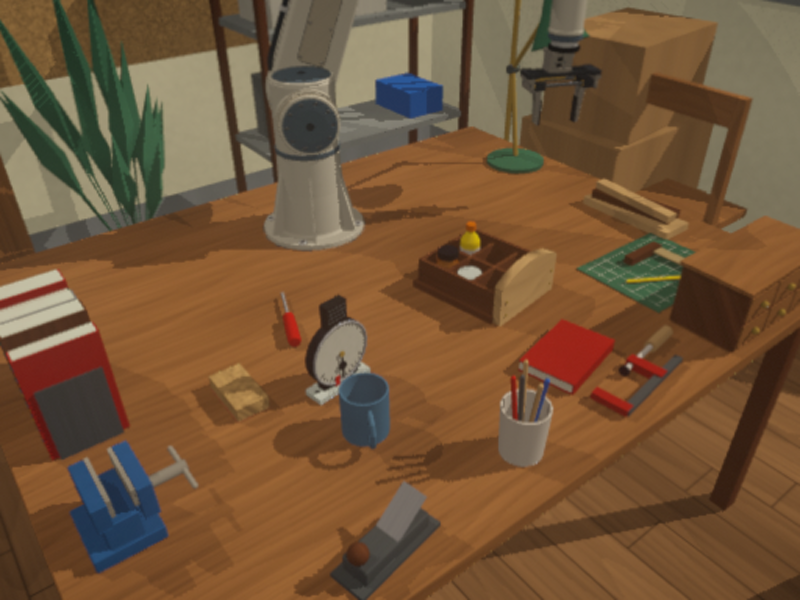

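View pics/top0b.png

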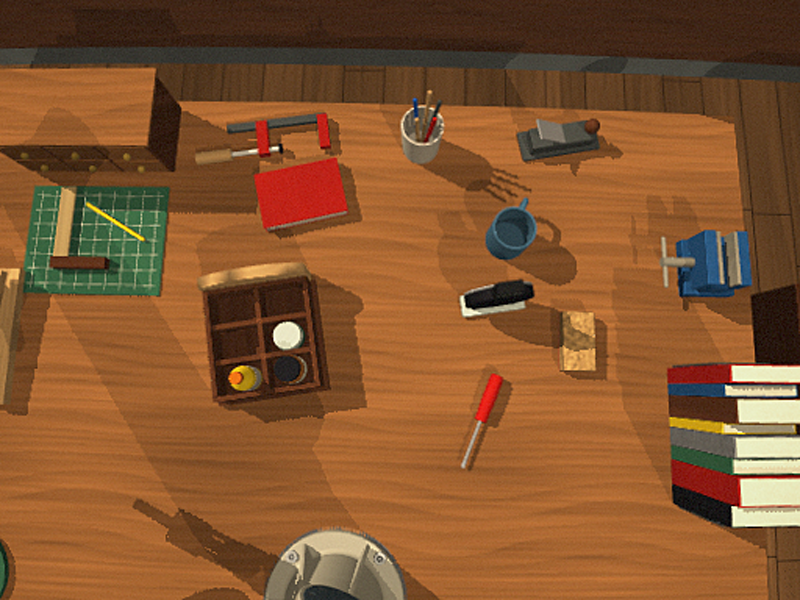

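The scene view has the gauge at about (335,355) with its dial towards this camera and the red mark low left of centre. The organiser is at (485,270), with the pale board on its far side. The top view shows the gauge at (497,297) and the board at (255,275), both yawed slightly. Next I'll fit silhouette models for both poses.

```bash
cat > fit.py <<'E'
from h import *
from scipy.optimize import minimize
def box(x0,x1,y0,y1,z0,z1): return np.array([[x,y,z] for x in(x0,x1) for y in(y0,y1) for z in(z0,z1)],float)
a=np.linspace(0,2*np.pi,40)
def disc(x,r,zc): return np.c_[0*a+x,r*np.sin(a),zc+r*np.cos(a)]
GAUGE=[box(-20,20,-60,60,0,12),np.r_[disc(-10,62,76),disc(10,62,76)],np.r_[disc(10,62,76),disc(16,62,76)],box(-10,10,-22,22,130,178)]
th=np.linspace(-np.arcsin(95/180),np.arcsin(95/180),7)
b=np.c_[180*np.sin(th),180*np.cos(th)-65]
ORG=[np.array([[x,y,z] for x in(-10,10) for y,z in np.r_[b,[[-95,0],[95,0]]]]),box(-210,-10,-95,95,0,70)]
def pose(P,q): # q x,y,yaw (z=0)
    c,s=np.cos(q[2]),np.sin(q[2]); return P@np.array([[c,s,0],[-s,c,0],[0,0,1]])+[q[0],q[1],0]
def render(p,parts,q,S=4):
    m=np.zeros((384*S,512*S),np.uint8)
    for P in parts:
        u=np.array([proj(p,X) for X in pose(P,q)])
        cv2.fillConvexPoly(m,cv2.convexHull(np.round((u+.5)*S*16-8).astype(np.int32)),255,shift=4)
    return cv2.resize(m,(512,384),interpolation=cv2.INTER_AREA)/255.
def fit(parts,obs,q0):
    def cost(v):
        q=[v[0],v[1],v[2]/100]; return sum((np.abs(render(p,parts,q)-m)*w).sum()/m.sum() for p,m,w in obs)
    best=None
    for d in(-8,8):
        r=minimize(cost,[q0[0],q0[1],q0[2]*100+d],method='Nelder-Mead',options=dict(initial_simplex=np.array([[q0[0],q0[1],q0[2]*100+d]]*4)+np.array([[0,0,0],[8,0,0],[0,8,0],[0,0,-2*d]]),xatol=.1,fatol=1e-4,maxiter=150))
        if best is None or r.fun<best.fun: best=r
    return np.array([best.x[0],best.x[1],best.x[2]/100]),best.fun
E
cat > m1.py <<'E'
from fit import *
G=[];O=[]
sv={}
for n in['scene','top']:
    p=get_image(n)
    M={}
    for t in['gauge','organiser','glue']+(['mug'] if n=='scene' else []):
        r=cut_out(p,t); M[t]=np.array(r[0]['mask']).astype(float) if r else None; print(n,t,r and (round(r[0]['conf'],2),M[t].sum()))
    w=np.ones((384,512))
    for t in('glue','mug'):
        if M.get(t) is not None and 20<M[t].sum()<6000: w[cv2.dilate(M[t],np.ones((3,3)))>0]=0
    G.append((p,M['gauge'],w)); 
    m=M['organiser']
    m=cv2.morphologyEx(m,cv2.MORPH_CLOSE,np.ones((25,25))) if n=='top' else m
    O.append((p,m,w))
import pickle; pickle.dump((G,O),open('obs.pkl','wb'))
for nm,parts,o,q in(('gauge',GAUGE,G,[545,-270,.15]),('org',ORG,O,[575,145,.1])):
    print(nm,'both',fit(parts,o,q))
    for x in o: print('  single',fit(parts,[x],q))
E
python3 m1.py
```

```text
scene gauge (0.67, np.float64(1743.0))
scene organiser (0.7, np.float64(3270.0))
scene glue (0.59, np.float64(211.0))
scene mug (0.68, np.float64(1405.0))
top gauge (0.78, np.float64(770.0))
top organiser (0.65, np.float64(715.0))
top glue (0.82, np.float64(293.0))
gauge both (array([ 5.44864776e+02, -2.81403930e+02,  2.02993682e-01]), np.float64(0.14844672297542602))
  single (array([ 5.45948605e+02, -2.80802898e+02,  2.32515972e-01]), np.float64(0.05001743669355293))
  single (array([ 5.44884839e+02, -2.82664370e+02,  1.99267157e-01]), np.float64(0.08705882352941176))
org both (array([5.77715426e+02, 1.42594114e+02, 8.72372181e-02]), np.float64(8.840974819388205))
  single (array([5.74117588e+02, 1.57962346e+02, 1.82342612e-01]), np.float64(0.1238939857288481))
  single (array([5.81888922e+02, 1.12857209e+02, 6.80810256e-02]), np.float64(8.607108185931715))
```

```bash
cat > m2.py <<'E'
from fit import *
import pickle
G,O=pickle.load(open('obs.pkl','rb'))
q=np.array([574.1,158,.182]); out=[]
for (p,m,w),(x,y) in zip(O,[(250,130),(110,150)]):
    im=p['img'][:,:,::-1][y:y+120,x:x+130]; im=cv2.resize(im,None,fx=3,fy=3,interpolation=cv2.INTER_CUBIC)
    im2=im.copy()
    for P in ORG:
        u=np.array([proj(p,X) for X in pose(P,q)]); cv2.polylines(im2,[cv2.convexHull(((u-[x,y]+.5)*3).astype(np.int32))],1,(0,255,0),1)
    e=[c for c in cv2.findContours(m.astype(np.uint8),0,2)[0]]
    for c in e: cv2.polylines(im2,[((c-[x,y]+.5)*3).astype(np.int32)],1,(255,0,255),1)
    out.append(np.hstack([im,im2]))
cv2.imwrite('pics/org.png',np.vstack(out)[:, :])
print(np.vstack(out).shape)
cv2.imwrite('pics/org.png',cv2.resize(np.vstack([out[0][:300],out[1][:300]]),(780,600)))
E
python3 m2.py
```

```text
(720, 780, 3)
```

View pics/org.png

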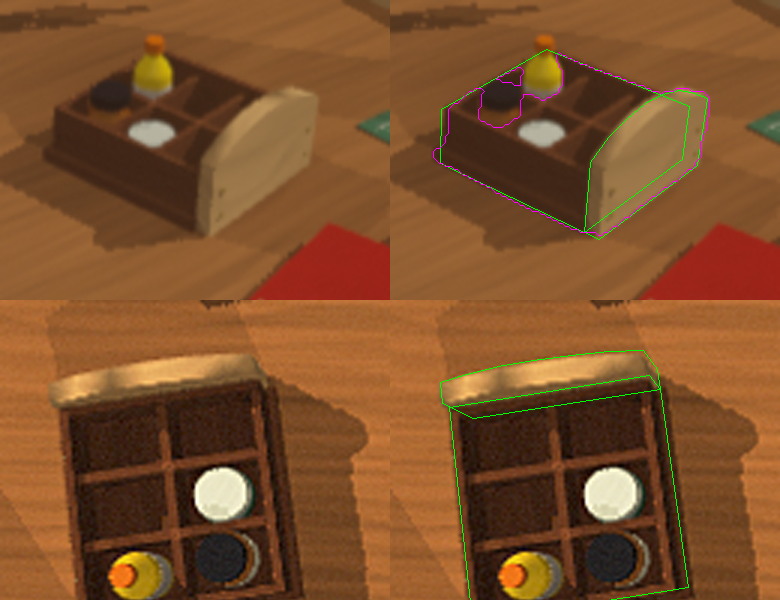

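```bash
cat >> h.py <<'E'
def delta(T,yaw=None):
    s=get_state(); w,x,y,z=s['ee_rot']; R=Rn.from_quat([x,y,z,w]).as_matrix(); d=R.T@(np.array(T,float)-s['tool_pos'])
    print('t',round(s['time'],2),'tcp',np.round(s['tool_pos'],1),'yaw_y',round(np.arctan2(R[1,1],R[0,1]),4),'F',np.round(s['force'],1),'open',round(s['opening'],1),'grip',round(s['gripper_force'],1))
    print('shift tool mm',np.round(d,1),'turn',None if yaw is None else round(-(yaw-np.arctan2(R[1,1],R[0,1])),4))
E
python3 - <<'E'
from fit import *
import pickle
G,O=pickle.load(open('obs.pkl','rb')); p=G[0][0]; q=[545,-281.5,.205]
im=p['img'].astype(int); red=(im[:,:,0]>110)&(im[:,:,1]<70)&(im[:,:,2]<70)
m=red&(G[0][1]>0); v,u=np.nonzero(m); print(len(u),u.mean(),v.mean())
for xd in(10,13,16):
    # intersect centroid ray with dial plane
    c,s=np.cos(q[2]),np.sin(q[2]); n=np.array([c,s,0]); o,d=ray(p,(u.mean(),v.mean())); P0=np.array([q[0],q[1],76])+n*xd
    X=o+d*((P0-o)@n)/(d@n)-P0; y=X@[-s,c,0]; print(xd,'y',y,'z',X[2],'r',np.hypot(y,X[2]),'ang',np.arctan2(y,-X[2]))
delta([545,-281.5,200],.205)
E
```

```text
13 215.69230769230768 243.0
10 y -9.582317395677094 z -56.41833033373746 r 57.22629469324583 ang -0.16823857805067477
13 y -12.26993016216997 z -52.98361425495875 r 54.385793785719414 ang -0.2275682137013147
16 y -14.957542928662656 z -49.548898176180046 r 51.757331856812755 ang -0.29317552102219746
t 2.55 tcp [253.  571.5 214.6] yaw_y 1.154 F [-0.9  0.2  0.5] open 91.8 grip 0.0
shift tool mm [-612.3 -661.8   14.6] turn 0.949
```

Call:
play_rows(
  commands=[
    [[0, 0, 0, 0.158, 1], [0, 0, 0, 0.158, 1], [0, 0, 0, 0.158, 1], [0, 0, 0, 0.158, 1], [0, 0, 0, 0.158, 1], [0, 0, 0, 0.158, 1]],
  ],
)

```text
time: 3.3
tool_pos: [253.0, 571.5, 214.6]
ee_rot: [-0.0, 0.633, 0.774, -0.0]
force: [-0.5, -0.8, -0.0]
opening: 92.1
gripper_force: 0.0
```

```bash
python3 - <<'E'
from h import *
delta([545,-281.5,205],.205)
E
```

```text
t 3.3 tcp [253.  571.5 214.6] yaw_y 0.2007 F [-0.5 -0.8 -0. ] open 92.1 grip 0.0
shift tool mm [-894.1  116.     9.6] turn -0.0043
```

Call:
play_rows(
  commands=[
    [[-0.056, 0.0072, 0, 0, 1], [-0.056, 0.0072, 0, 0, 1], [-0.056, 0.0072, 0, 0, 1], [-0.056, 0.0072, 0, 0, 1], [-0.056, 0.0072, 0, 0, 1], [-0.056, 0.0072, 0, 0, 1], [-0.056, 0.0072, 0, 0, 1], [-0.056, 0.0072, 0, 0, 1]],
  ],
)

```text
time: 4.3
tool_pos: [401.5, 143.1, 214.9]
ee_rot: [0.0, 0.631, 0.776, 0.0]
force: [0.2, 0.2, -0.3]
opening: 91.8
gripper_force: 0.0
```

Call:
play_rows(
  commands=[
    [[-0.056, 0.0073, 0, 0, 1], [-0.056, 0.0073, 0, 0, 1], [-0.056, 0.0073, 0, 0, 1], [-0.056, 0.0073, 0, 0, 1], [-0.056, 0.0073, 0, 0, 1], [-0.056, 0.0073, 0, 0, 1], [-0.056, 0.0073, 0, 0, 1], [-0.054, 0.007, 0, 0, 1]],
  ],
)

```text
time: 5.3
tool_pos: [549.6, -281.9, 214.7]
ee_rot: [0.0, 0.631, 0.776, 0.0]
force: [0.6, 0.1, 0.2]
opening: 92.2
gripper_force: 0.0
```

```bash
python3 - <<'E'
from h import *
delta([545,-281.5,144],.205)
p=get_image('wrist'); 
cv2.imwrite('pics/w1.png',p['img'][:,:,::-1])
for X in([545,-281.5,178],[545-.204*22,-281.5+.979*22,178],[545+.204*22,-281.5-.979*22,178]): print(proj(p,X))
print([(np.round(x['point'],1),round(x['conf'],2)) for x in recognise(p,'grip')[:2]])
E
```

```text
t 5.3 tcp [ 549.6 -281.9  214.7] yaw_y 0.2056 F [0.6 0.1 0.2] open 92.2 grip 0.0
shift tool mm [ 1.4 -4.4 70.7] turn 0.0006
[255.22740228 218.49525596]
[255.11138168 187.86595135]
[255.34011732 247.41984538]
[(array([ 540.3, -262.2,  135. ]), 0.92)]
```

View pics/w1.png

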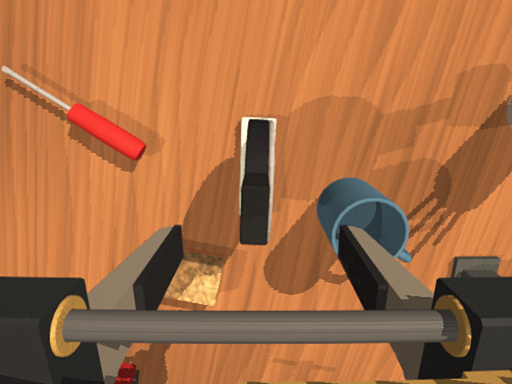

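The wrist view shows the grip at about (256,210), centred between the fingers and aligned with them. The mug is at (365,220), clear of the descent.

Call:
play_rows(
  commands=[
    [[0.0015, -0.002, 0.03, 0, 1], [0.0015, -0.0024, 0.03, 0, 0.7], [0, 0, 0.0107, 0, 0.4], [0, 0, 0, 0, 0.1], [0, 0, 0, 0, 0], [0, 0, 0, 0, 0], [0, 0, 0, 0, 0], [0, 0, 0, 0, 0]],
  ],
  squeeze=18,
)

```text
time: 6.4
tool_pos: [544.3, -278.0, 144.2]
ee_rot: [0.0, 0.631, 0.776, 0.0]
force: [-0.8, 0.8, 0.1]
opening: 23.9
gripper_force: 0.0
```

```bash
python3 - <<'E'
from h import *
delta([545,-281.5,144],.205)
E
```

```text
t 6.4 tcp [ 544.3 -278.   144.2] yaw_y 0.2059 F [-0.8  0.8  0.1] open 23.9 grip 0.0
shift tool mm [-3.6 -0.1  0.2] turn 0.0009
```

Call:
play_rows(
  commands=[
    [[0, 0, 0, 0, 0], [0, 0, 0, 0, 0], [0, 0, 0, 0, 0], [0, 0, -0.01, 0, 0], [0, 0, -0.03, 0, 0], [0, 0, -0.04, 0, 0], [0, 0, -0.04, 0, 0], [0, 0, -0.04, 0, 0]],
  ],
)

```text
time: 7.4
tool_pos: [543.8, -277.6, 305.1]
ee_rot: [-0.0, 0.631, 0.776, -0.0]
force: [1.1, -0.9, -2.5]
opening: 20.0
gripper_force: 17.9
```

```bash
python3 - <<'E'
from h import *
delta([572.5,157.5,310],.178)
p=get_image('scene'); save(p,'lift')
r=[int(v) for v in proj(p,[545,-280,200])]; print(r)
x,y=r[0]-50,r[1]-50; cv2.imwrite('pics/liftc.png',cv2.resize(p['img'][y:y+120,x:x+100,::-1],None,fx=5,fy=5,interpolation=cv2.INTER_CUBIC))
E
```

```text
t 7.4 tcp [ 543.8 -277.6  305.1] yaw_y 0.206 F [ 1.1 -0.9 -2.5] open 20.0 grip 17.9
shift tool mm [420.  117.1  -4.7] turn 0.028
[211, 185]
```

View pics/liftc.png

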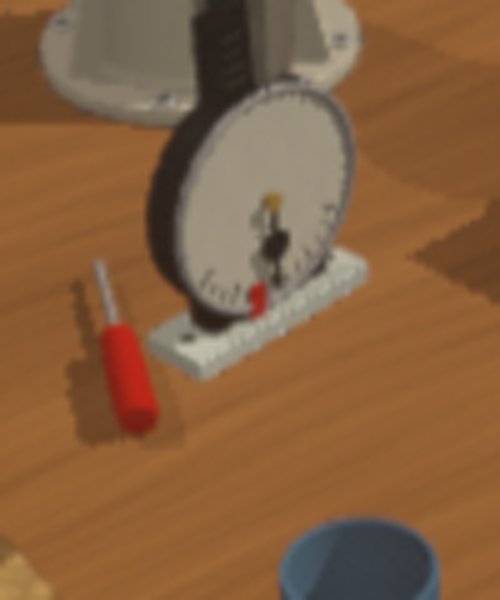

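The gauge is lifted, with hub at crop (272,201), pointer tip at about (280,285) and red mark at (258,300). I'll measure the mark numerically while starting the carry.

```bash
cat > dial.py <<'E'
from h import *
def redc(p,C,rad=45):
    im=p['img'].astype(float); u0,v0=proj(p,C); V,U=np.mgrid[:384,:512]
    w=np.clip((im[:,:,0]-1.9*np.maximum(im[:,:,1],im[:,:,2]))-10,0,60)*(np.hypot(U-u0,V-v0)<rad)
    return w,U,V
def tofoot(p,uv,P0,yaw,roll=0):
    R=Rn.from_euler('ZX',[yaw,roll]).as_matrix(); o,d=ray(p,uv); n=R[:,0]; X=o+d*((P0-o)@n)/(d@n); return R.T@(X-P0)
E
python3 - <<'E'
from dial import *
im=cv2.imread('pics/lift.png')[:,:,::-1]
p=get_image('scene')
yaw=.2055; n=np.array([np.cos(yaw),np.sin(yaw),0]); 
for gy in(-279.5,):
  base=np.array([544,gy,305.1-144.2+76])
  w,U,V=redc(p,base-[0,0,50],22); uv=[(w*U).sum()/w.sum(),(w*V).sum()/w.sum()]; print('red',w.sum(),uv)
  u0,v0=proj(p,base+12*n); g=p['img'].astype(int)
  white=((g.min(2)>110)&(np.hypot(U-u0,V-v0)<26)).astype(np.uint8)
  cs=max(cv2.findContours(white,cv2.RETR_EXTERNAL,cv2.CHAIN_APPROX_NONE)[0],key=len); el=cv2.fitEllipse(cv2.convexHull(cs)); print('ellipse',el,'proj centre',(u0,v0))
  yl=((g[:,:,0]-g[:,:,2]>70)&(g[:,:,1]>110)&(np.hypot(U-u0,V-v0)<8)); print('hub',U[yl].mean(),V[yl].mean(),yl.sum())
  for xd in(8,10,12,14,16):
    P0=base+n*xd
    c=tofoot(p,el[0],P0,yaw); m=tofoot(p,uv,P0,yaw); h=tofoot(p,(U[yl].mean(),V[yl].mean()),P0,yaw)
    f=lambda a:np.round([a[1],a[2],np.hypot(a[1],a[2]),np.arctan2(a[1],-a[2])],3)
    print(xd,'ell c',np.round(c,1),'hub',np.round(h,1),'mark/model',f(m),'mark/ell',f(m-c),'mark/hub',f(m-h))
E
```

```text
red 574.1 [np.float64(212.31980491203623), np.float64(192.99355512976834)]
ellipse ((216.06890869140625, 176.25355529785156), (37.13364791870117, 50.07660675048828), 2.398824691772461) proj centre (np.float64(214.28913207045784), np.float64(174.30393646633786))
hub 215.66666666666666 173.0 3
8 ell c [  0.    9.2 -11.7] hub [-0.   8.6 -1.8] mark/model [ -7.681 -53.946  54.49   -0.141] mark/ell [-16.907 -42.233  45.491  -0.381] mark/hub [-16.303 -52.119  54.61   -0.303]
10 ell c [  0.    7.4 -10. ] hub [ 0.   6.8 -0.2] mark/model [ -9.48  -52.136  52.991  -0.18 ] mark/ell [-16.858 -42.111  45.36   -0.381] mark/hub [-16.256 -51.968  54.452  -0.303]
12 ell c [ 0.   5.5 -8.3] hub [0.  4.9 1.5] mark/model [-11.278 -50.326  51.574  -0.22 ] mark/ell [-16.809 -41.989  45.228  -0.381] mark/hub [-16.209 -51.818  54.294  -0.303]
14 ell c [-0.   3.7 -6.6] hub [-0.   3.1  3.2] mark/model [-13.077 -48.516  50.248  -0.263] mark/ell [-16.761 -41.866  45.097  -0.381] mark/hub [-16.162 -51.667  54.136  -0.303]
16 ell c [ 0.   1.8 -5. ] hub [0.  1.2 4.8] mark/model [-14.876 -46.706  49.018  -0.308] mark/ell [-16.712 -41.744  44.965  -0.381] mark/hub [-16.115 -51.516  53.978  -0.303]
```

Call:
play_rows(
  commands=[
    [[0.055, 0.015, 0, 0.0035, 0], [0.052, 0.0146, 0, 0.0035, 0], [0.052, 0.0146, 0, 0.0035, 0], [0.052, 0.0146, 0, 0.0035, 0], [0.052, 0.0146, 0, 0.0035, 0], [0.052, 0.0146, 0, 0.0035, 0], [0.052, 0.0146, 0, 0.0035, 0], [0.052, 0.0146, 0, 0.0035, 0]],
  ],
)

```text
time: 8.5
tool_pos: [577.6, 157.5, 302.1]
ee_rot: [-0.001, 0.642, 0.767, -0.001]
force: [0.3, 0.0, -3.9]
opening: 19.9
gripper_force: 18.0
```

```bash
cat > m3.py <<'E'
from fit import *
import pickle
G,O=pickle.load(open('obs.pkl','rb'))
q=np.array([574.1,158,.182]); obs=[]
for i,(p,m,w) in enumerate(O):
    hs=cv2.cvtColor(p['img'],cv2.COLOR_RGB2HSV).astype(int); im=p['img'].astype(int)
    reg=cv2.dilate((render(p,ORG[:1],q)>0).astype(np.uint8),np.ones((7,7)))
    pale=((im[:,:,2]/np.maximum(im[:,:,0],1)>.44)&(im[:,:,0]>95)&(reg>0)).astype(np.uint8)
    n,l,st,_=cv2.connectedComponentsWithStats(cv2.morphologyEx(pale,cv2.MORPH_CLOSE,np.ones((3,3))))
    k=1+np.argmax(st[1:,4]); mm=(l==k).astype(float); print(st[k],render(p,ORG[:1],q).sum()); obs.append((p,mm,np.ones_like(mm)))
for o in (obs,obs[:1],obs[1:]): print(fit(ORG[:1],o,q))
E
python3 m3.py; python3 - <<'E'
from h import *
delta([574,158,262],.18)
E
```

```text
[ 316  159   40   49 1158] 1191.0901960784313
[158 171  15   9  40] 1074.9764705882353
(array([583.83773598, 167.63290667,  -0.61530334]), np.float64(13.97746012394595))
(array([5.70126896e+02, 1.64056381e+02, 1.89616960e-01]), np.float64(0.036658877713434256))
(array([558.36060726, 128.94673307,  -0.63281978]), np.float64(13.015980392156862))
t 8.5 tcp [577.6 157.5 302.1] yaw_y 0.1779 F [ 0.3  0.  -3.9] open 19.9 grip 18.0
shift tool mm [ 1.2 -3.4 40.1] turn -0.0021
```

Call:
play_rows(
  commands=[
    [[0.002, -0.003, 0.012, 0, 0], [0.0025, -0.0024, 0.012, 0, 0], [0, 0, 0.008, 0, 0], [0, 0, 0.003, 0, 0], [0, 0, 0.001, 0, 0], [0, 0, 0, 0, 0]],
  ],
)

```text
time: 9.25
tool_pos: [572.7, 158.9, 268.2]
ee_rot: [0.0, 0.642, 0.767, 0.0]
force: [0.1, -0.2, -3.9]
opening: 19.6
gripper_force: 18.0
```

Call:
play_rows(
  commands=[
    [[0, 0, 0.0015, 0, 0], [0, 0, 0.0015, 0, 0], [0, 0, 0, 0, 0]],
  ],
)

```text
time: 9.62
tool_pos: [572.3, 159.3, 264.8]
ee_rot: [-0.0, 0.641, 0.767, -0.0]
force: [-0.4, 0.8, -4.8]
opening: 20.2
gripper_force: 18.0
```

Call:
play_rows(
  commands=[
    [[0, 0, 0.001, 0, 0], [0, 0, 0.001, 0, 0], [0, 0, 0, 0, 0]],
  ],
)

```text
time: 10.0
tool_pos: [572.3, 159.3, 262.8]
ee_rot: [-0.0, 0.641, 0.767, -0.0]
force: [0.1, 0.4, -3.0]
opening: 20.0
gripper_force: 18.0
```

Call:
play_rows(
  commands=[
    [[0, 0, 0.001, 0, 0], [0, 0, 0, 0, 0]],
  ],
)

```text
time: 10.25
tool_pos: [572.3, 159.3, 261.8]
ee_rot: [-0.0, 0.641, 0.767, -0.0]
force: [0.1, -0.2, -3.5]
opening: 20.0
gripper_force: 18.0
```

Call:
play_rows(
  commands=[
    [[0, 0, 0.001, 0, 0], [0, 0, 0, 0, 0]],
  ],
)

```text
time: 10.5
tool_pos: [572.4, 159.3, 260.8]
ee_rot: [-0.0, 0.641, 0.767, -0.0]
force: [0.1, -1.1, -4.1]
opening: 19.9
gripper_force: 18.0
```

Call:
play_rows(
  commands=[
    [[0, 0, 0.001, 0, 0], [0, 0, 0, 0, 0]],
  ],
)

```text
time: 10.75
tool_pos: [572.5, 159.3, 260.2]
ee_rot: [0.0, 0.641, 0.767, 0.0]
force: [-0.8, -0.9, 0.6]
opening: 19.8
gripper_force: 18.0
```

Call:
play_rows(
  commands=[
    [[-0.0068, 0, -0.0003, 0, 0], [-0.0068, 0, 0.0001, 0, 0], [-0.0068, 0, 0.0003, 0, 0], [-0.0068, 0, 0.0005, 0, 0], [0, 0, 0, 0, 0]],
  ],
)

```text
time: 11.38
tool_pos: [577.5, 131.8, 259.4]
ee_rot: [0.0, 0.642, 0.767, -0.0]
force: [0.1, -0.6, -0.6]
opening: 20.1
gripper_force: 18.0
```

```bash
python3 - <<'E'
from h import *
delta([571.5,161,262],.18)
p=get_image('scene'); save(p,'r1'); u,v=[int(a) for a in proj(p,[575,130,190])]
cv2.imwrite('pics/r1c.png',cv2.resize(p['img'][v-50:v+60,u-55:u+55,::-1],None,fx=5,fy=5,interpolation=cv2.INTER_CUBIC)); print(u,v)
E
```

```text
t 11.38 tcp [577.5 131.8 259.4] yaw_y 0.1773 F [ 0.1 -0.6 -0.6] open 20.1 grip 18.0
shift tool mm [29.8 -0.7 -2.6] turn -0.0027
333 146
```

View pics/r1c.png

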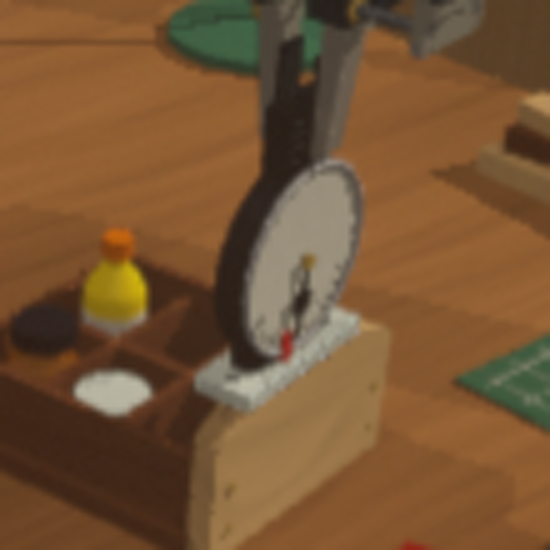

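The crop shows the gauge on the arch, foot spanning (200–360, 310–400). The pointer hangs at about (300,300) and the red mark is at (286,347). I'll continue along the arc.

Call:
play_rows(
  commands=[
    [[-0.0068, 0, 0.0006, 0, 0], [-0.0068, 0, 0.0007, 0, 0], [-0.0068, 0, 0.0009, 0, 0], [-0.0068, 0, 0.001, 0, 0], [0, 0, 0, 0, 0]],
  ],
)

```text
time: 12.05
tool_pos: [582.1, 104.9, 256.0]
ee_rot: [0.0, 0.642, 0.767, -0.0]
force: [0.3, -0.2, -0.6]
opening: 20.2
gripper_force: 18.0
```

Call:
play_rows(
  commands=[
    [[-0.0068, 0, 0.0011, 0, 0], [-0.0068, 0, 0.0012, 0, 0], [0, 0, 0, 0, 0]],
  ],
)

```text
time: 12.42
tool_pos: [584.6, 91.8, 253.7]
ee_rot: [0.0, 0.642, 0.767, -0.0]
force: [0.1, 0.4, -0.8]
opening: 19.9
gripper_force: 18.0
```

Call:
play_rows(
  commands=[
    [[-0.0068, 0, 0.0014, 0, 0], [-0.0068, 0, 0.0015, 0, 0], [0, 0, 0, 0, 0]],
  ],
)

```text
time: 12.8
tool_pos: [587.0, 78.3, 250.8]
ee_rot: [0.0, 0.642, 0.767, -0.0]
force: [-0.0, 0.3, -1.0]
opening: 20.1
gripper_force: 18.0
```

```bash
python3 - <<'E'
from h import *
delta([571.5,161,262],.18)
p=get_image('scene'); save(p,'r2'); u,v=[int(a) for a in proj(p,[583,95,190])]
cv2.imwrite('pics/r2c.png',cv2.resize(p['img'][v-50:v+50,u-50:u+50,::-1],None,fx=6,fy=6,interpolation=cv2.INTER_CUBIC)); print(u,v)
E
```

```text
t 12.8 tcp [587.   78.3 250.8] yaw_y 0.1775 F [-0.   0.3 -1. ] open 20.1 grip 18.0
shift tool mm [ 84.2  -0.6 -11.2] turn -0.0025
327 150
```

View pics/r2c.png

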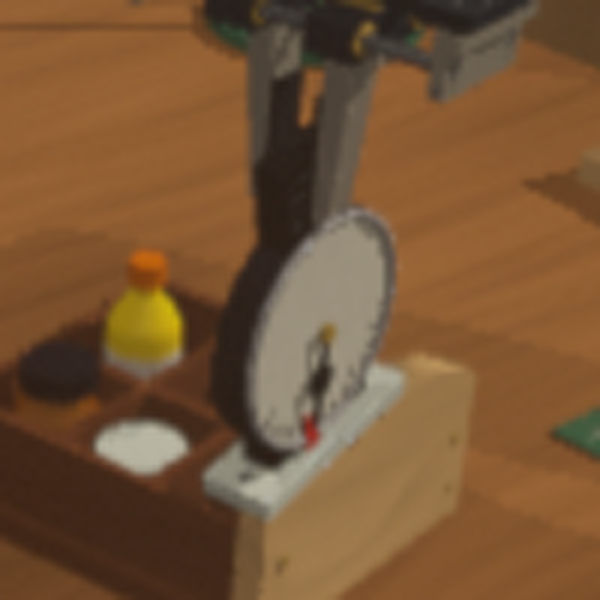

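Now hub is at (327,332), pointer bob at (319,380) and red mark at (312,430), so the pointer is close to the mark. I'll quantify the gap.

```bash
cat > meas.py <<'E'
from dial import *
def meas(p,C,yaw,tag):
    g=p['img'].astype(float); n=np.array([np.cos(yaw),np.sin(yaw),0]); V,U=np.mgrid[:384,:512]
    u0,v0=proj(p,C)
    sat=g[:,:,0]-g[:,:,2]
    w=np.clip(sat-45,0,60)*(g[:,:,1]>85)*(np.hypot(U-u0,V-v0)<7); h=np.array([(w*U).sum()/w.sum(),(w*V).sum()/w.sum()])
    wr=np.clip(g[:,:,0]-1.9*g[:,:,1]-8,0,80)*(np.hypot(U-h[0],V-h[1])<22); r=np.array([(wr*U).sum()/wr.sum(),(wr*V).sum()/wr.sum()])
    wb=np.clip(95-g.max(2),0,60)*(np.hypot(U-h[0],V-h[1])>4)*(np.hypot(U-h[0],V-h[1])<13)
    b=np.array([(wb*U).sum()/wb.sum(),(wb*V).sum()/wb.sum()])
    f=lambda uv:tofoot(p,uv,C,yaw)
    H,R,B=f(h),f(r),f(b); a=lambda d:(np.round(d[1:],1),'r',round(np.hypot(*d[1:]),1),'ang',round(np.arctan2(d[1],-d[2]),3))
    print(tag,'hub',np.round(h,2),'red',np.round(r,2),'blob',np.round(b,2)); print('  mark',*a(R-H),' bob',*a(B-H),'hub off',np.round(H,1))
E
python3 - <<'E'
from meas import *
import json
p=get_image('scene'); P=dict(p)
C=[583+12,92,190]
# dial centre guess: nearest yellow near crop (327,332)/6 -> full px
uv=(327-50+327/6-.5,150-50+332/6-.5); o,d=ray(p,uv)
yaw=.1775; n=np.array([np.cos(yaw),np.sin(yaw),0]); P0=np.array([587,78.3,0])+12*n; X=o+d*((P0-o)@n)/(d@n); print('centre',X)
meas(p,X,yaw,'now')
l=cv2.imread('pics/lift.png')[:,:,::-1]; q=dict(p); q['img']=l
n=np.array([np.cos(.2055),np.sin(.2055),0]); meas(q,np.array([544,-279.5,236.9])+12*n,.2055,'lift')
r=cut_out(p,'gauge'); print(len(r))
S=np.array(r[0]['mask']); np.savez('now.npz',mask=S,img=p['img'])
for nm in('pointer_tip','mark_tip','foot','grip'): print(nm,[(np.round(x['point'],1),round(x['conf'],2)) for x in recognise(p,nm)[:1]])
E
```

```text
centre [595.36216071  99.64698197 180.64089426]
now hub [331.4  154.94] red [328.42 170.95] blob [325.81 157.36]
  mark [ -7.4 -51.7] r 52.2 ang -0.141  bob [-29.1   4.1] r 29.4 ang -1.71 hub off [ 0.   2.3 -1.3]
lift hub [215.31 174.75] red [212.29 194.02] blob [215.53 183.6 ]
  mark [-15.  -50.4] r 52.6 ang -0.289  bob [ -1.4 -25.6] r 25.7 ang -0.053 hub off [ 0.   3.3 -2.9]
1
pointer_tip []
mark_tip [(array([598. ,  90.5, 183.7]), 0.66)]
foot [(array([594. ,  71. , 180.8]), 0.6)]
grip [(array([ 371.3, -273.1,   17.1]), 0.5)]
```

```bash
cat > rollfit.py <<'E'
from fit import *
def rendg(p,R,t,S=6):
    m=np.zeros((384*S,512*S),np.uint8)
    for P in GAUGE:
        u=np.array([proj(p,X) for X in P@R.T+t]); cv2.fillConvexPoly(m,cv2.convexHull(np.round((u+.5)*S*16-8).astype(np.int32)),255,shift=4)
    return cv2.resize(m,(512,384),interpolation=cv2.INTER_AREA)/255.
def rollfit(p,mask,tcp,yaw,vcut):
    w=np.ones((384,512)); w[:vcut]=0
    def pose6(v):
        R=Rn.from_euler('ZX',[yaw,v[0]/100]).as_matrix(); g=np.array(tcp)+[0,0,19]
        return R, g-R@[0,0,163]+R@[v[1],v[2],v[3]]
    def cost(v): return (np.abs(rendg(p,*pose6(v))-mask)*w).sum()
    best=None
    for r0 in(5,20,35):
        s=np.array([[r0,0,0,0]]*5,float); s[1,0]+=8; s[2,1]+=4; s[3,2]+=4; s[4,3]+=4
        r=minimize(cost,s[0],method='Nelder-Mead',options=dict(initial_simplex=s,maxiter=250,xatol=.05,fatol=.1))
        if best is None or r.fun<best.fun: best=r
    return best,pose6(best.x)
E
python3 - <<'E'
from rollfit import *
z=np.load('now.npz'); p=get_image('scene'); m=z['mask'].astype(float); print(m.sum())
tcp=[587,78.3,250.8]; v0=int(proj(p,[590,82,262])[1])
b,(R,t)=rollfit(p,m,tcp,.1775,v0); print('roll',b.x/[100,1,1,1],b.fun,'foot',t)
P=get_image('scene'); img=np.median([P['img'],p['img'],z['img']],0).astype(np.uint8)
np.save('img.npy',img)
x,y=306,130; c=cv2.resize(img[y:y+50,x:x+33,::-1],None,fx=12,fy=12,interpolation=cv2.INTER_LANCZOS4); c2=c.copy()
pt=lambda X:tuple(int(a) for a in (np.array(proj(p,X))-[x,y]+.5)*12)
h=np.array([331.2,154.9])
C=R@[10,0,76]+t
for xd,col in((10,(0,255,0)),(14,(255,255,0))):
    c0=R@[xd,0,76]+t; cv2.line(c2,pt(c0),pt(c0-[0,0,51]),col,1)
    pts=np.array([pt(c0+R@[0,46*np.sin(a),46*np.cos(a)]) for a in np.linspace(0,6.28,40)]); cv2.polylines(c2,[pts],1,col,1)
for Pp in GAUGE[:1]:
    for i,j in((4,5),(5,7),(7,6),(6,4)): cv2.line(c2,pt(R@Pp[i]+t),pt(R@Pp[j]+t),(255,0,255),1)
cv2.imwrite('pics/zoom.png',np.hstack([c,c2])); print(np.hstack([c,c2]).shape)
E
```

```text
1326.0
roll [  0.19722973 -13.01350012  13.83988672 -19.50011282] 89.31764705882352 foot [565.48024642 124.56021766  93.54995802]
(600, 792, 3)
```

View pics/zoom.png

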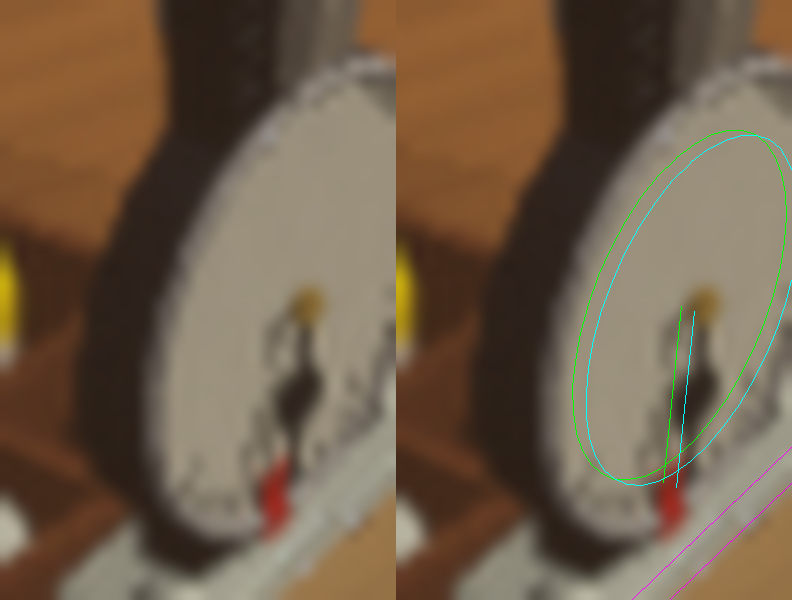

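The zoom gives hub (308,303), pointer through bob (298,393) to tip at about (293,460), and mark centre (276,498). The mark still sits about 0.1 rad to the -y side of the pointer, so I need roughly 0.1 rad more roll.

Call:
play_rows(
  commands=[
    [[-0.0066, 0, 0.0017, 0, 0], [-0.0066, 0, 0.0019, 0, 0], [-0.0066, 0, 0.0022, 0, 0], [0, 0, 0, 0, 0]],
  ],
)

```text
time: 13.75
tool_pos: [590.4, 58.8, 244.9]
ee_rot: [0.0, 0.642, 0.767, -0.0]
force: [-0.6, -1.1, -1.2]
opening: 19.6
gripper_force: 18.0
```

Call:
play_rows(
  commands=[
    [[-0.0033, 0, 0.0012, 0, 0], [-0.0033, 0, 0.0013, 0, 0], [0, 0, 0, 0, 0]],
  ],
)

```text
time: 14.12
tool_pos: [591.5, 52.8, 242.5]
ee_rot: [0.0, 0.642, 0.767, -0.0]
force: [0.2, 0.8, -1.3]
opening: 19.9
gripper_force: 18.0
```

```bash
cat > z.py <<'E'
from meas import *
import sys
def go(name,tcp):
    I=[get_image('scene') for _ in range(3)]; p=I[0]; p['img']=np.median([i['img'] for i in I],0).astype(np.uint8)
    yaw=.1775; n=np.array([np.cos(yaw),np.sin(yaw),0]); yb=np.array([-n[1],n[0],0])
    for r in(.2,.25,.3): 
        C=np.array(tcp)+[0,0,19]+12*n+87*(yb*np.sin(r)-[0,0,np.cos(r)])
        print(r,np.round(proj(p,C),1))
    g=p['img'].astype(float); V,U=np.mgrid[:384,:512]; u,v=proj(p,C)
    w=np.clip(g[:,:,0]-g[:,:,2]-45,0,60)*(g[:,:,1]>85)*(np.hypot(U-u,V-v)<9); h=np.array([(w*U).sum()/w.sum(),(w*V).sum()/w.sum()])
    wr=np.clip(g[:,:,0]-1.9*g[:,:,1]-8,0,80)*(np.hypot(U-h[0],V-h[1])<22); r=np.array([(wr*U).sum()/wr.sum(),(wr*V).sum()/wr.sum()])
    H,R=[tofoot(p,q,C,yaw) for q in(h,r)]; d=R-H; print('hub',h,w.sum(),'red',r,wr.sum(),'mark',np.round(d,1),'apparent delta',np.arctan2(d[1],-d[2]))
    x,y=int(h[0])-25,int(h[1])-25
    c=cv2.resize(p['img'][y:y+50,x:x+50,::-1],None,fx=12,fy=12,interpolation=cv2.INTER_LANCZOS4)
    a=(np.array([h,r,proj(p,C+R*0+[0,0,0])])-[x,y]+.5)*12; print('zoom hub/red',np.round(a[:2]))
    X=C+n*0+yb*H[1]+np.array([0,0,1])*H[2]; t=(proj(p,X-[0,0,60])-[x,y]+.5)*12; cv2.line(c,tuple(int(k) for k in a[0]),tuple(int(k) for k in t),(0,255,0),1)
    cv2.imwrite('pics/'+name+'.png',c); print('plumb end',t)
if __name__=='__main__': delta([0,0,0]); go(sys.argv[1],get_state()['tool_pos'])
E
python3 z.py z2
```

```text
t 14.12 tcp [591.5  52.8 242.5] yaw_y 0.1778 F [ 0.2  0.8 -1.3] open 19.9 grip 18.0
shift tool mm [  52.7 -591.5  242.5] turn None
0.2 [325.3 159.7]
0.25 [326.2 158.9]
0.3 [327. 158.]
hub [327.69784173 159.07913669] 139.0 red [325.78378378 175.13513514] 133.20000000000005 mark [  0.   -1.7 -54.4] apparent delta -0.030970763091145565
zoom hub/red [[314. 307.]
 [291. 500.]]
plumb end [293.40603425 515.89799985]
```

View pics/z2.png

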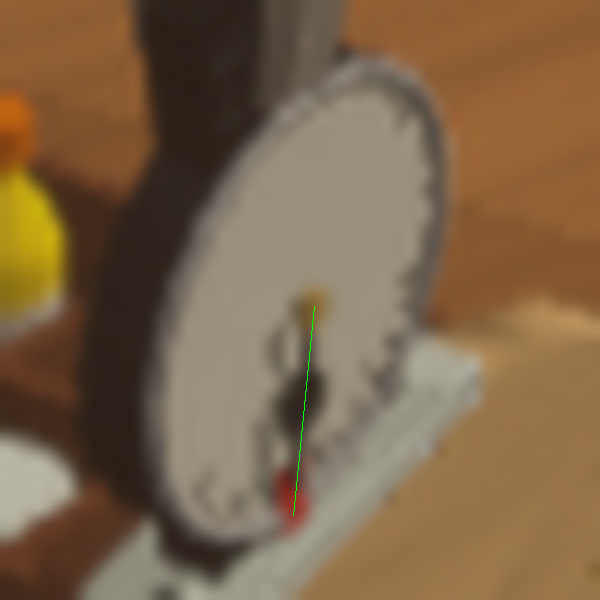

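The zoom shows the pointer running along the plumb line, meeting the mark's top near (290,465); the mark centre is at about (291,500). To remove the hub's parallax I'll reference the mark to the ring's ellipse, whose depth is known.

```bash
cat > ring.py <<'E'
from meas import *
from scipy.ndimage import map_coordinates
def ringfit(p,img,C0,yaw,tag):
    g=cv2.cvtColor(img,cv2.COLOR_RGB2GRAY).astype(float); G=cv2.GaussianBlur(g,(0,0),.7); gx=cv2.Sobel(G,-1,1,0)/8; gy=cv2.Sobel(G,-1,0,1)/8; M=np.hypot(gx,gy)
    n=np.array([np.cos(yaw),np.sin(yaw),0]); yb=np.array([-n[1],n[0],0]); a=np.linspace(0,2*np.pi,120,endpoint=False)
    a=a[(np.abs(a-np.pi)>.9)&(np.abs((a+np.pi)%(2*np.pi)-np.pi)>.45)]   # skip foot side & grip
    best=[]
    for r in np.arange(56,65,1.):
        pts=np.array([proj(p,C0+yb*r*np.sin(t)+[0,0,r*np.cos(t)]) for t in a])
        for du in np.arange(-8,8.1,.25):
            for dv in np.arange(-8,8.1,.25):
                best.append((np.minimum(map_coordinates(M,[pts[:,1]+dv,pts[:,0]+du],order=1),25).mean(),r,du,dv))
    best.sort(reverse=True)
    print(tag,[tuple(np.round(b,2)) for b in best[:4]])
    V,U=np.mgrid[:384,:512]; out=[]
    im=img.astype(float)
    for rr in sorted({b[1] for b in best[:40]}):
        s,r,du,dv=max(b for b in best if b[1]==rr); E=proj(p,C0)+[du,dv]; e=tofoot(p,E,C0,yaw)
        w=np.clip(im[:,:,0]-im[:,:,2]-45,0,60)*(im[:,:,1]>85)*(np.hypot(U-E[0],V-E[1])<6); h=np.array([(w*U).sum(),(w*V).sum()])/w.sum()
        wr=np.clip(im[:,:,0]-1.9*im[:,:,1]-8,0,80)*(np.hypot(U-E[0],V-E[1])<25)*(V>E[1]+10); q=np.array([(wr*U).sum(),(wr*V).sum()])/wr.sum()
        H=tofoot(p,h,C0,yaw)-e; R=tofoot(p,q,C0,yaw)-e
        pr=tofoot(p,proj(p,C0+n),C0,yaw)[1:]
        print('  r',rr,round(s,2),'hub',np.round(H[1:],1),'mark',np.round(R[1:],1),'par/mm',np.round(pr,2),'ang xm=16,18,20',[round(np.arctan2(*( (R[1:]-k*pr)*[1,-1])),3) for k in(0,2,4)],'|R|',[round(np.hypot(*(R[1:]-k*pr)),1) for k in(0,2,4)])
if __name__=='__main__':
    I=[get_image('scene') for _ in range(3)]; p=I[0]; img=np.median([i['img'] for i in I],0).astype(np.uint8)
    L=lambda f:cv2.imread(f)[:,:,::-1].copy()
    nn=lambda y:np.array([np.cos(y),np.sin(y),0])
    ringfit(p,L('pics/scene0.png'),np.array([545,-280.5,76])+16*nn(.205),.205,'desk')
    ringfit(p,L('pics/lift.png'),np.array([544,-279.5,236.9])+16*nn(.2055),.2055,'lift')
    yaw=.1775; n=nn(yaw); yb=np.array([-n[1],n[0],0]); tcp=get_state()['tool_pos']
    ringfit(p,img,np.array(tcp)+[0,0,19]+16*n+87*(yb*np.sin(.27)-[0,0,np.cos(.27)]),yaw,'now')
E
python3 ring.py
```

```text
desk [(np.float64(17.67), np.float64(59.0), np.float64(-2.0), np.float64(-0.75)), (np.float64(17.65), np.float64(59.0), np.float64(-2.0), np.float64(-1.0)), (np.float64(17.63), np.float64(59.0), np.float64(-2.25), np.float64(-1.0)), (np.float64(17.61), np.float64(59.0), np.float64(-2.25), np.float64(-0.75))]
  r 57.0 17.42 hub [ 7.5 -4.2] mark [ -7.9 -53.9] par/mm [ 0.92 -1.07] ang xm=16,18,20 [np.float64(-0.146), np.float64(-0.187), np.float64(-0.23)] |R| [np.float64(54.5), np.float64(52.7), np.float64(51.0)]
  r 58.0 17.59 hub [ 7.3 -6.6] mark [ -8.1 -56.4] par/mm [ 0.92 -1.07] ang xm=16,18,20 [np.float64(-0.144), np.float64(-0.182), np.float64(-0.223)] |R| [np.float64(56.9), np.float64(55.1), np.float64(53.4)]
  r 59.0 17.67 hub [ 6.4 -6.1] mark [ -9.  -55.8] par/mm [ 0.92 -1.07] ang xm=16,18,20 [np.float64(-0.161), np.float64(-0.2), np.float64(-0.242)] |R| [np.float64(56.5), np.float64(54.8), np.float64(53.1)]
lift [(np.float64(19.51), np.float64(57.0), np.float64(-2.25), np.float64(0.5)), (np.float64(19.45), np.float64(57.0), np.float64(-2.25), np.float64(0.25)), (np.float64(19.
[... 765 characters left out ...]
oat64(20.35), np.float64(56.0), np.float64(-2.0), np.float64(0.5)), (np.float64(20.34), np.float64(56.0), np.float64(-2.0), np.float64(0.75)), (np.float64(20.33), np.float64(56.0), np.float64(-1.75), np.float64(0.5)), (np.float64(20.26), np.float64(56.0), np.float64(-2.0), np.float64(0.25))]
  r 56.0 20.35 hub [10.6 -3.3] mark [  8.6 -57.2] par/mm [ 1.6  -1.06] ang xm=16,18,20 [np.float64(0.149), np.float64(0.097), np.float64(0.041)] |R| [np.float64(57.9), np.float64(55.4), np.float64(53.0)]
  r 57.0 20.23 hub [10.5 -2.4] mark [  8.4 -56.3] par/mm [ 1.6  -1.06] ang xm=16,18,20 [np.float64(0.149), np.float64(0.096), np.float64(0.039)] |R| [np.float64(57.0), np.float64(54.5), np.float64(52.1)]
```

Call:
play_rows(
  commands=[
    [[0, 0, 0.0002, 0, 0], [0, 0, 0, 0, 0], [0, 0, 0, 0, 0], [0, 0, 0, 0, 0], [0, 0, 0, 0, 0], [0, 0, 0, 0, 0], [0, 0, 0, 0, 0], [0, 0, 0, 0, 0]],
  ],
)

```text
time: 15.42
tool_pos: [591.6, 52.9, 242.5]
ee_rot: [0.0, 0.641, 0.767, 0.0]
force: [-0.0, -1.9, 2.8]
opening: 19.9
gripper_force: 18.0
```

```bash
python3 z.py z3; python3 ring.py | tail -3; python3 - <<'E'
from h import *
f=[]
for _ in range(8):
    get_image('wrist'); f.append(get_state()['force'])
print(np.mean(f,0),np.std(f,0),get_state()['time'])
E
```

```text
t 15.43 tcp [591.6  52.9 242.5] yaw_y 0.178 F [-0.  -1.9  2.8] open 19.9 grip 18.0
shift tool mm [  52.7 -591.7  242.4] turn None
0.2 [325.4 159.7]
0.25 [326.2 158.9]
0.3 [327.1 158. ]
hub [327.70588235 159.08823529] 136.0 red [325.69271175 175.03939593] 152.3 mark [ -0.   -2.3 -53.8] apparent delta -0.04262972017301775
zoom hub/red [[314. 307.]
 [290. 498.]]
plumb end [293.49633606 516.04061416]
now [(np.float64(20.5), np.float64(56.0), np.float64(-1.75), np.float64(0.5)), (np.float64(20.47), np.float64(56.0), np.float64(-2.0), np.float64(0.5)), (np.float64(20.43), np.float64(56.0), np.float64(-1.75), np.float64(0.25)), (np.float64(20.42), np.float64(56.0), np.float64(-2.0), np.float64(0.75))]
  r 56.0 20.5 hub [ 9.1 -2.6] mark [  7.2 -56.4] par/mm [ 1.6  -1.06] ang xm=16,18,20 [np.float64(0.126), np.float64(0.073), np.float64(0.014)] |R| [np.float64(56.9), np.float64(54.5), np.float64(52.2)]
  r 57.0 20.36 hub [10.4 -2.2] mark [  8.4 -56.1] par/mm [ 1.6  -1.06] ang xm=16,18,20 [np.float64(0.148), np.float64(0.095), np.float64(0.038)] |R| [np.float64(56.7), np.float64(54.2), np.float64(51.9)]
[-0.06991443 -2.42008248  3.80094173] [0.57572813 0.57066118 0.59636611] 16.125
```

The gauge is flat on a facet with about 7.5 N of contact force. The parallax-corrected gap between pointer and mark is about 0.02 rad, so I'm handing in.

```bash
python3 -c "
from station import *
print(hand_in())"
```

```text
the job is handed in; nothing more can be done
None
```

The job is handed in; no verdict came back. The gauge is held still on the arch's -y side with about 7.5 N of contact force, and I estimate the pointer is about 0.02 rad from the red mark, give or take roughly 0.04.

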